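# Snug up a block in a star-wheel holding jig

## Robot

A 7-joint arm with a two-finger parallel gripper is mounted at the origin on a cart in front of the work surface, level with it; the furniture and walls round the work are solid. World frame = base frame: x ahead of the robot, y to its left, z up, the work surface at z = 0. Lengths are in mm, angles in degrees, forces in N, time in s.
With the tool pointing down it reaches from about 350 to 900 mm from the base axis. Payload 8.1 kg.
Tool frame: the origin (TCP) lies at the very end of the fingers, on their centre line; the grasp point (between the pads) lies 19 mm behind it (tcp_to_grasp is the distance from the TCP to the grasp point, in mm); z points along the fingers, y is the line along which they close (so a half turn about z gives the same grasp; the last joint's range is limited). The gripper opens to 85 mm and grips with 20 to 120 N. Pads are 22 mm wide; open, the fingers measure 114 mm over their backs; the gripper's body (76 mm by 85 mm) begins 54 mm behind the grasp point. The pads swing forward as they close: fully open they stand 13 mm farther back than shut.
Start: joints at [-72.456, 24.895, 1.432, 90.138, -0.665, 64.973, -4.303], TCP at [248.47, 573.501, 231.323] pointing down, gripper open.
Joint ranges: [-149.89, 149.89], [-25.12, 119.58], [-72.63, 75.52], [4.76, 147.25], [-75.54, 255.54], [6.69, 114.76], [-157.13, 157.13]. Speed limits (degrees/s): [127.2, 127.2, 172.46, 172.46, 180, 180, 180].

## Interface

Orientations are given as a 3x3 rotation matrix whose columns are the frame's x, y, z axes.
In Python, from rig import * gives the robot as it stands. The module is installed in compiled form; this text tells all that it offers.
- The arm moves only by the shell command python3 -m jog 'ROWS' [FORCE]. ROWS is JSON, a list that holds one entry, the list of rows, each a list of 5 numbers: the shift along the tool's x, y, z as a fraction of full scale, then the turn about the tool's z as a fraction of full scale, then the opening in per cent of the stroke, from 0 (shut) to 100 (fully open). A call has exactly 8 rows; each row shifts and turns the commanded pose from where the row before left it, along the tool's axes as they then stand; what a row does not reach is not made up. Full scale, the value 1, is 0.03 m for a shift and 5 degrees for a turn. A row lasts 1/10 s, in which the tool goes at most 50 mm and 8.59 degrees, less where a joint would pass 70% of its speed; a pose out of reach is approached as far as the arm can. A call with a number of a shift or a turn outside -1 to 1 is refused whole. A call with a gripper value outside its range is refused whole. The fingers move at their own pace and stop on an object; FORCE is the grip in N (left out, the last holds). Time passes only in rows, so rows that do not move let the fingers close, or fill a call up. It gives the time, the measured TCP pose, the force, the opening and the grip force at its end, in the units of the state.
- observe(): the state, without advancing time (a new reading comes with each control period).
- snapshot(name): name is "side" or "top"; returns (picture, depth): 480x640x3 uint8, red, green, blue; 480x640 float32, mm along the optical axis (not along the pixel's ray), 0 where there is no reading.
- camera_params(name): a dict with "intrinsics" (3x3 intrinsics, pixels), "k1" (the pictures are not rectified: a ray, as slopes to the right and down, at radius r is drawn at 1 + k1 r^2 times it, then the intrinsics apply), "extrinsics" (4x4, takes a point from world to camera coordinates). Camera axes: x right, y up, looking along -z (the intrinsics and any distortion apply to the point x, -y, -z); pixel columns grow to the right and rows downward; lengths in mm; the calibration is good to about 2 mm. A picture is of the moment at which its call begins. camera_params takes no time and is no camera call.
- hand_in(): hands the job in; it is judged then, once.
Trained networks look in the newest picture that a camera, given by its name, has taken for a name from the list of things; names that differ only in an ending like _2 or _b are one class to them, and where a whole thing is asked for, a point or a joint stands for the part that bears it (a point fixed in the world has none). Each returns a list of dicts, best first, with "confidence" (0 to 1); they miss things now and then, are a little off and sometimes report something else, mostly with a low value. They report only what shows in the picture. A call takes as long as a camera call. They do not tell look-alikes from the thing itself.
- search_frame(camera, target): "extent" ([left, top, width, height] in pixels, round what is visible of it).
The state is a dict: "clock": time; "joint_positions": joint angles; "joint_vel": joint speeds; "joint_efforts": joint torques, N m; "eef_pos": TCP position; "ee_rot": TCP orientation; "ft_force": force on the tool from outside, world axes, zero at the start; "moment": the same for the moment, N m; "finger_gap": finger opening in mm; "grip_force": force on a finger pad.
Only numpy, scipy, OpenCV 4.12 (cv2) and the standard library are available. Lean on these libraries where they do the work, as an engineer would, in place of code of your own. Each camera call takes 0.05 s, during which the arm holds its last target. There are 200 camera calls.

## Task

Take the orange-handled adjusting tool from its wooden holder, put its blade through the slot in the top of the green holding jig and push the brass star wheel round towards the block, tooth by tooth, until the pad holds the maple block snug and square against the dark fence. Stop when the wheel goes clearly stiff and do not force it; move the pad and block only by turning the wheel with the blade. Then put the tool back upright in its holder, fully down, leaving the cup, glue bottle and brass weight where they are.

Things in the scene. Friction and masses are not known exactly. Their poses are not given: they have to be found in the camera images.
- slot (a point): Centre of the access slot in the top face (4 mm plate, 90 mm above the bench) of the fixed green housing, 90 x 56 mm. x axis: along the slot, from the housing towards block and fence; pushing the blade along +x tightens. The slot reaches 22 mm either side of centre along x, 7 mm along y.
- star_wheel (a joint): Turn of the star wheel, rad; grows as it tightens (wheel top moves along slot +x). At 0 a tooth stands straight up; 8 teeth, 0.785 apart. 1 rad moves the pad 10 mm. Shaft friction (0.16 N m, a push of 5 to 8 N on the teeth) holds it where left; once the block is clamped the push rises steeply: 12 N is snug, 30 N on the wheel or 40 N on the block is too much.
- wheel_axle (a point): Middle of the axle of the brass star wheel under the slot, 40 mm below point slot; axle along slot y. Outer radius 34 mm, hub 16 mm, teeth 6 mm thick, 10 mm wide. Put in 18 mm below the top face, midway between two teeth, the blade has 3 mm free before and behind; it can push from 18 mm before to 17 mm past the slot centre, a little over one tooth.
- pad: Aluminium pad with black rubber face (36 x 20 mm) on two rods that comes out of the housing towards the block; origin at the middle of the rubber face, x axis along slot x. Moves only with the wheel.
- maple_block: Loose maple block, 50 x 70 x 45 mm, origin under its centre, lying on the jig's base between pad and fence with its 50 mm side along slot x; at first up to some mm short of the fence and slightly askew. The pad pushes it along and squares it.
- fence_face (a point): Foot of the dark wood fence fixed on the jig (84 mm wide, 48 mm high), at the middle of its face towards the block, level with the base the block lies on; x axis along slot x. The block is to lie flat against this face: its centre is then 25 mm before it.
- tool_handle (a point): Centre of the adjusting tool's square handle (orange, black band; 22 x 22 mm, 60 mm high, z up), standing in its holder. Below it a steel blade, 4 mm thick (tool x), 10 mm wide (tool y), reaches 30 mm down: its tip is 60 mm below this point. About 80 g. Grip it with the fingers closing along tool x, low on the handle (about 8 mm below this point), so that the blade does not tilt under load.
- holder_mouth (a point): Centre of the hole in the top of the fixed wooden holder (56 x 56 mm, 45 mm high); the hole is 10 mm along this x axis, 16 mm along y and 36 mm deep. With the tool home its handle's centre is 30 mm above this point; blade thickness along the holder's x, either way round.
- cup: Bystander: patterned cup, 83 mm wide, 92 mm high, origin under its centre.
- ca_bottle: Bystander: small white glue bottle with a blue cap, 32 x 40 x 109 mm, origin under its centre.
- brass_weight: Bystander: brass weight, 40 mm wide, 56 mm high, origin under its centre.
Things that resemble listed ones, but are neither listed nor needed, are in the scene too. Leave any blue or turquoise look-alike of the part that bears tool_handle alone.

How it is judged:
By the outcome, as a careful person would: the job done as asked, in the order asked, and still so for the second after the job is handed in, with the robot touching nothing.
It also fails if it takes over 72 s, if anything falls off the work surface, if the arm or the gripper's body presses on something with over 40 N, if the wrist force passes 120 N, or if a joint passes its speed limit or range.

## Working session

There is one attempt and no reset: what is moved stays moved. The work goes in short steps, Python scripts to look and compute and a shell command to move; the robot and the scene stay as the last step left them, time stands still between calls to the robot, and variables do not carry over. Pictures are saved under pics/ and viewed, at most 10 in all, crops included, and the job is handed in when it is done.

```bash
mkdir -p pics
cat > h.py <<'E'
from rig import *
import numpy as np, cv2
def save(n,img): cv2.imwrite('pics/'+n+'.png',img[:,:,::-1])
def cloud(cam,depth):
    p=camera_params(cam);K=np.array(p['intrinsics']);E=np.array(p['extrinsics'])
    v,u=np.mgrid[0:480,0:640].astype(float)
    a=cv2.undistortPoints(np.stack([u.ravel(),v.ravel()],1)[:,None],K,np.array([p['k1'],0,0,0.]))[:,0]
    d=depth.ravel();c=np.stack([a[:,0]*d,-a[:,1]*d,-d],1)
    w=(c-E[:3,3])@E[:3,:3]
    w[d==0]=np.nan
    return w.reshape(480,640,3)
def proj(cam,P):
    p=camera_params(cam);K=np.array(p['intrinsics']);E=np.array(p['extrinsics'])
    c=np.atleast_2d(P)@E[:3,:3].T+E[:3,3]; x=c[:,0]/-c[:,2];y=-c[:,1]/-c[:,2]
    s=1+p['k1']*(x*x+y*y); return np.stack([K[0,0]*x*s+K[0,2],K[1,1]*y*s+K[1,2]],1)
E
python3 - <<'E'
from h import *
ims=[]
for c in('top','side'):
    im,d=snapshot(c);save(c+'0',im);np.save(c+'0.npy',d)
    w=cloud(c,d)
    E=np.array(camera_params(c)['extrinsics']);print(c,-E[:3,:3].T@E[:3,3],np.isnan(w).mean())
    for t in('tool_handle','slot','star_wheel','pad','maple_block','fence_face','holder_mouth','cup','ca_bottle','brass_weight'):
        for r in search_frame(c,t)[:3]:
            l,tp,ww,hh=r['extent'];u,v=int(l+ww/2),int(tp+hh/2)
            print(c,t,round(r['confidence'],2),np.round(r['extent']),np.round(w[min(v,479),min(u,639)]))
s=observe();print({k:np.round(s[k],2) for k in s})
E
```

```text
top [ -54.19038501 -185.78231487 1545.61955636] 0.004153645833333333
top tool_handle 0.66 [342. 250.   8.  12.] [ 477. -135.   91.]
top tool_handle 0.6 [368. 247.  12.  16.] [ 491. -213.  105.]
top tool_handle 0.52 [165. 192.  29.  30.] [557. 400.  28.]
top slot 0.85 [241. 228.  76.  41.] [478.  66.  50.]
top pad 0.64 [274. 240.   5.  15.] [479.  72.  50.]
top maple_block 0.67 [251. 239.  18.  28.] [452. 113.  58.]
top maple_block 0.58 [247. 230.  68.  41.] [488.  63.   7.]
top fence_face 0.82 [242. 228.  75.  43.] [490.  66.  11.]
top holder_mouth 0.84 [362. 248.  23.  29.] [ 492. -214.   42.]
top holder_mouth 0.21 [273. 240.   8.  15.] [479.  72.  50.]
top cup 0.81 [165. 188.  31.  37.] [562. 403.  25.]
top ca_bottle 0.73 [392. 220.  17.  18.] [ 607. -275.   58.]
top brass_weight 0.78 [440. 278.  17.  18.] [ 465. -441.   34.]
top brass_weight 0.69 [251. 239.  18.  27.] [451. 116.  60.]
side [  92.24908038 -770.57744598  787.54686949] 0.008880208333333334
side tool_handle 0.81 [346. 335.  11.  29.] [ 428. -341.   72.]
side tool_handle 0.62 [316. 269.  15.  29.] [ 485. -141.   59.]
s
[... 425 characters left out ...]
p 0.6 [245. 165.  24.  32.] [536. 337.  79.]
side brass_weight 0.94 [387. 382.  23.  29.] [ 458. -457.   39.]
{'clock': np.float64(1.1), 'joint_positions': array([-72.46,  24.9 ,   1.43,  90.14,  -0.67,  64.98,  -4.3 ]), 'joint_vel': array([ 0.01, -0.02, -0.01, -0.06,  0.1 , -0.03,  0.05]), 'joint_efforts': array([-0.000e+00, -6.703e+01,  1.020e+00, -3.166e+01,  2.000e-02,
        0.000e+00,  0.000e+00]), 'eef_pos': array([248.44, 573.48, 231.3 ]), 'ee_rot': array([[-0.92,  0.4 , -0.  ],
       [ 0.4 ,  0.92, -0.  ],
       [ 0.  , -0.  , -1.  ]]), 'ft_force': array([-0.25,  0.13, -0.77]), 'moment': array([-0.01, -0.05, -0.01]), 'grip_force': np.float64(0.0), 'finger_gap': np.float64(85.44)}
```

Run:
```python
import cv2
t=cv2.imread('pics/top0.png');s=cv2.imread('pics/side0.png')
cv2.imwrite('pics/a1.png',cv2.resize(t[210:310,230:390],None,fx=5,fy=5,interpolation=cv2.INTER_CUBIC))
cv2.imwrite('pics/a2.png',cv2.resize(s[200:350,230:390],None,fx=4,fy=4,interpolation=cv2.INTER_CUBIC))
```

```text
(no output)
```

View pics/a1.png

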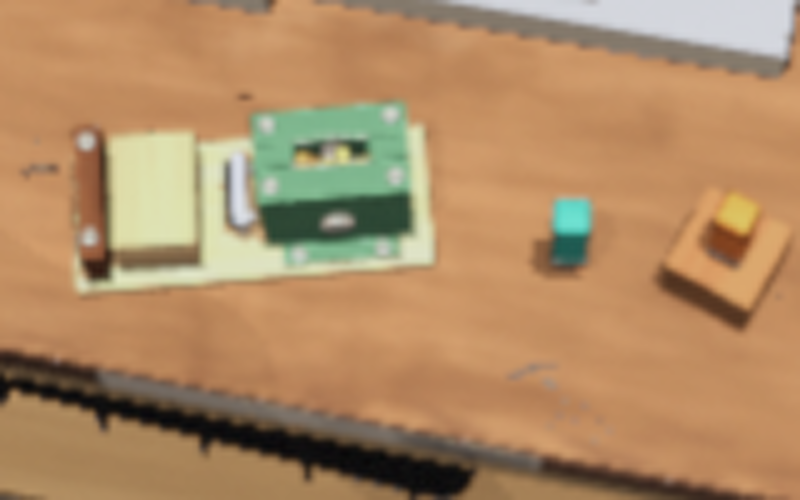

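View pics/a2.png

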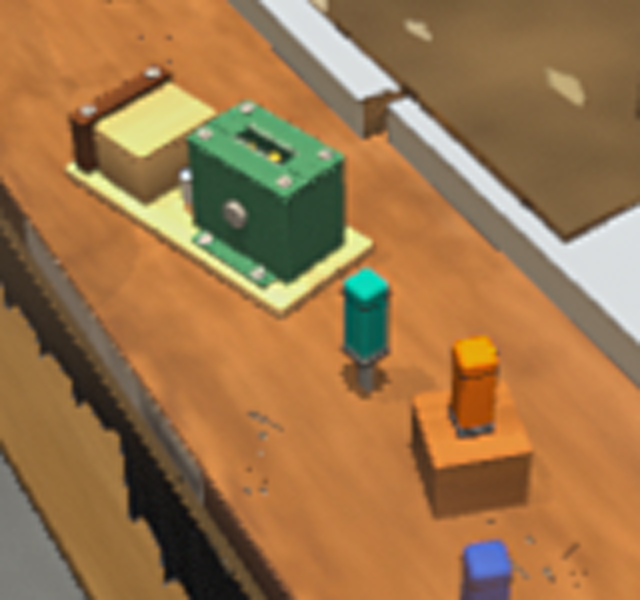

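```bash
cat >> h.py <<'E'
def rect(w,m):
    p=w[m][:,:2].astype(np.float32); r=cv2.minAreaRect(p); return np.round(r[0],1),np.round(r[1],1),round(r[2],1),len(p)
def onplane(cam,uv,z):
    p=camera_params(cam);K=np.array(p['intrinsics']);E=np.array(p['extrinsics'])
    a=cv2.undistortPoints(np.array(uv,float).reshape(-1,1,2),K,np.array([p['k1'],0,0,0.]))[:,0]
    d=np.c_[a[:,0],-a[:,1],-np.ones(len(a))]@E[:3,:3]; o=-E[:3,:3].T@E[:3,3]
    return o+d*((z-o[2])/d[:,2])[:,None]
E
cat > m.py <<'E'
from h import *
for c in('top','side'):
    im=cv2.imread(f'pics/{c}0.png');w=cloud(c,np.load(c+'0.npy'))
    hsv=cv2.cvtColor(im,cv2.COLOR_BGR2HSV);H,S,V=[hsv[...,i].astype(int) for i in range(3)]
    X,Y,Z=[w[...,i] for i in range(3)]
    jig=(X>400)&(X<560)&(Y>-60)&(Y<170)
    top=jig&(Z>84)&(Z<96)&(Y<90)
    print(c,'housing top',rect(w,top),np.nanmedian(Z[top]))
    u,v=np.where(top)[1].mean(),np.where(top)[0].mean();
    g=(H>45)&(H<90)&(S>60)
    # slot: non-green px inside the plate
    k=np.zeros(top.shape,np.uint8);r=cv2.minAreaRect(w[top][:,:2].astype(np.float32))
    P=np.array([onplane(c,[[u,v]],90)[0] for v,u in zip(*np.where(jig))]);vu=np.array(np.where(jig)).T
    # local coords
    b=cv2.boxPoints(r); e=[b[1]-b[0],b[2]-b[1]]; ex=max(e,key=np.linalg.norm);ex=ex/np.linalg.norm(ex); ex=ex if ex[1]>0 else -ex
    ey=np.array([-ex[1],ex[0]]); L=(P[:,:2]-r[0])@np.c_[ex,ey]
    ins=(abs(L[:,0])<32)&(abs(L[:,1])<16)
    ng=~g[vu[:,0],vu[:,1]]|(V[vu[:,0],vu[:,1]]<75)
    s=ins&ng;print(' ex',ex,'slot local range',L[s].min(0),L[s].max(0),L[s].mean(0),s.sum(),'world',np.array(r[0])+ex*L[s].mean(0)[0]+ey*L[s].mean(0)[1])
    hol=(X>420)&(X<560)&(Y>-290)&(Y<-160)
    print(' holder',rect(w,hol&(Z>40)&(Z<50)))
    print(' handle',rect(w,hol&(Z>99)&(Z<112)),np.nanmax(Z[hol]))
    print(' turq',rect(w,(abs(X-480)<60)&(Y>-158)&(Y<-110)&(Z>70)))
    print(' block',rect(w,jig&(Z>46)&(Z<62)&(V>150)&(Y>78)&(H<40)), 'fence',rect(w,jig&(Y>120)&(Z>46)&(Z<75)&(V<150)))
    bk=(X>560)&(X<640)&(abs(Y)<200); print(' back z by x',[(x,np.round(np.nanmedian(Z[bk&(abs(X-x)<5)]))) for x in range(565,640,15)])
E
python3 m.py
```

```text
top housing top (array([496.8,  13.1]), array([59.3, 89.4]), 14.6, 487) 90.64678141668661Traceback (most recent call last):
  File "m.py", line 13, in <module>
    P=np.array([onplane(c,[[u,v]],90)[0] for v,u in zip(*np.where(jig))]);vu=np.array(np.where(jig)).T
                ~~~~~~~^^^^^^^^^^^^^^
  File "h.py", line 19, in onplane
    p=camera_params(cam);K=np.array(p['intrinsics']);E=np.array(p['extrinsics'])
ValueError: time passes only in moves, steps and waits
```

```bash
sed -i 's/^    P=np.array.*;vu=/    vu=/; s/^\(    vu=.*\)$/\1; P=onplane(c,vu[:,::-1],90)/' m.py; python3 m.py
```

```text
top housing top (array([496.8,  13.1]), array([59.3, 89.4]), 14.6, 487) 90.64678141668661
 ex [-0.25209367  0.96770287] slot local range [-30.1435462  -13.29464369] [24.08258476 13.20267622] [ 2.34464336 -1.19137006] 99 world [497.35497433  15.63376148]
 holder (array([ 499.6, -218.9]), array([57.6, 58.6]), 74.2, 230)
 handle (array([ 499.2, -218.6]), array([20.9, 21.8]), 78.9, 54) 112.74792598405793
 turq (array([ 484.7, -129.9]), array([23.5, 20.3]), 10.8, 70)
 block (array([467.7, 118.2]), array([78.8, 88.3]), 13.0, 422) fence (array([455.6, 140.5]), array([80.4, 27.7]), 11.8, 78)
 back z by x [(565, np.float64(1.0)), (580, np.float64(1.0)), (595, np.float64(1.0)), (610, np.float64(3.0)), (625, np.float64(16.0))]
side housing top (array([498.1,  12.5]), array([59. , 93.8]), 16.8, 503) 90.51514736897268
 ex [-0.28933302  0.9572285 ] slot local range [-31.88146199 -10.93916243] [24.64664798 15.38886699] [ 1.74427589 -0.18574014] 61 world [497.80477199  14.23471808]
 holder (array([ 501.3, -221.2]), array([60. , 56.9]), 71.0, 375)
 handle (array([ 500.3, -222.8]), array([23.4, 21.1]), 73.1, 82) 108.21724913875856
 turq (array([ 486.8, -130.4]), array([23.4, 23.9]), 5.8, 129)
 block (array([467.4, 125.3]), array([82.2, 71.3]), 15.4, 337) fence (array([457.9, 143.9]), array([83., 27.]), 13.5, 131)
 back z by x [(565, np.float64(1.0)), (580, np.float64(1.0)), (595, np.float64(1.0)), (610, np.float64(2.0)), (625, np.float64(12.0))]
```

```bash
cat >> h.py <<'E'
def rectify(cam,img,c,yaw,hx,hy,z,s):
    # image with local x to right, local y up
    a=np.radians(yaw);ex=np.array([np.cos(a),np.sin(a)]);ey=np.array([-ex[1],ex[0]])
    X,Y=np.meshgrid(np.arange(-hx,hx,1/s),np.arange(hy,-hy,-1/s))
    P=np.array(c)+X[...,None]*ex+Y[...,None]*ey
    uv=proj(cam,np.c_[P.reshape(-1,2),np.full(X.size,z)]).astype(np.float32).reshape(X.shape+(2,))
    o=cv2.remap(img,uv[...,0],uv[...,1],cv2.INTER_CUBIC)
    for g in range(-100,101,10):
        if abs(g)<hx: o[::4,int((g+hx)*s)]=(255,255,255) if g else (0,0,255)
        if abs(g)<hy: o[int((hy-g)*s),::4]=(255,255,255) if g else (0,0,255)
    return o
E
python3 - <<'E'
from h import *
rows=[]
for c in('top','side'):
    im=cv2.imread(f'pics/{c}0.png')
    rows.append(np.hstack([rectify(c,im,(497.4,13),104.5,55,35,90,4),rectify(c,im,(500,-220),73,40,35,45,4)]))
cv2.imwrite('pics/b1.png',np.vstack(rows))
E
```

```text
(no output)
```

View pics/b1.png

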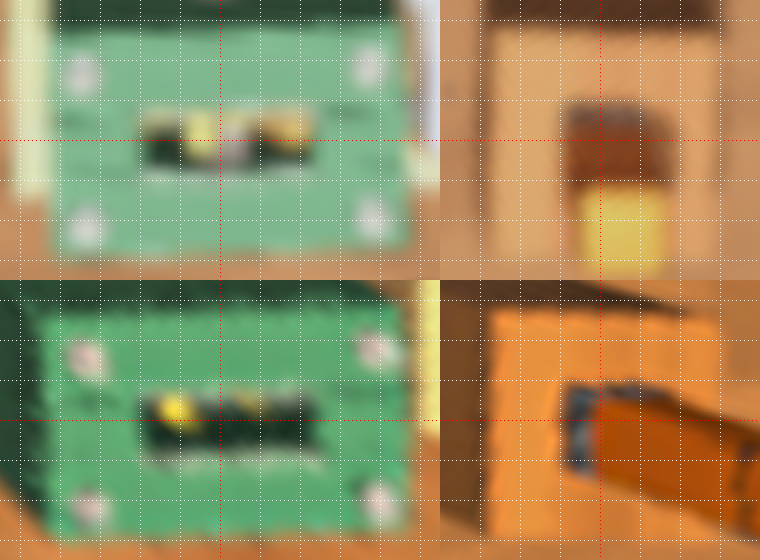

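The top view shows the slot in the green plate. In crop a1 it is at (331,153), which is px (296,241). There are three look-alikes:
- Orange, standing in the wooden holder, top px (377,253).
- Turquoise, standing free, top px (344,250).
- Blue, side px (351,345).

The orange one fits the description, and crop a2 at (475,385) confirms it. I'll move above it.

```bash
python3 -m jog '[[[-0.87,-1,0,0,55],[-0.87,-1,0,0,55],[-0.87,-1,0,0,55],[-0.87,-1,0,0,55],[-0.87,-1,0,0,55],[-0.87,-1,0,0,55],[-0.87,-1,0,0,55],[-0.87,-1,0,0,55]]]' 40; python3 -m jog '[[[-0.87,-1,0,0,55],[-0.87,-1,0,0,55],[-0.87,-1,0,0,55],[-0.87,-1,0,0,55],[-0.87,-1,0,0,55],[-0.87,-1,0,0,55],[-0.87,-1,0,0,55],[-0.87,-1,0,0,55]]]'
```

```text
clock: 1.9
eef_pos: [345.0, 268.7, 231.5]
ee_rot: [[-0.918, 0.398, 0.0], [0.398, 0.918, 0.001], [-0.0, 0.001, -1.0]]
ft_force: [0.7, 0.2, 0.2]
finger_gap: 46.7
grip_force: 0.0
clock: 2.7
eef_pos: [441.2, -34.5, 231.7]
ee_rot: [[-0.918, 0.397, 0.001], [0.397, 0.918, 0.0], [-0.001, 0.001, -1.0]]
ft_force: [1.6, -0.5, 0.1]
finger_gap: 46.7
grip_force: 0.0
```

```bash
python3 -m jog '[[[-0.85,-0.97,0,0,55],[-0.85,-0.97,0,0,55],[-0.85,-0.97,0,0,55],[-0.85,-0.97,0,0,55],[-0.85,-0.97,0,0,55],[0,0,0.8,-0.65,55],[0,0,0.8,-0.65,55],[0,0,0,0,55]]]'
python3 - <<'E'
from h import *
s=observe();print(np.round(s['eef_pos'],1),np.round(s['ee_rot'],3),np.round(s['joint_positions'],1))
rows=[]
for c in('top','side'):
    im,d=snapshot(c);im=im[:,:,::-1].copy();cv2.imwrite(f'pics/{c}1.png',im)
    u,v=proj(c,[[500,-219,90]])[0].astype(int)
    rows.append(cv2.resize(im[v-40:v+40,u-40:u+40],None,fx=5,fy=5,interpolation=cv2.INTER_CUBIC))
cv2.imwrite('pics/c1.png',np.hstack(rows))
E
```

```text
clock: 3.5
eef_pos: [498.2, -216.6, 180.8]
ee_rot: [[-0.957, 0.291, -0.005], [0.291, 0.957, 0.001], [0.005, 0.0, -1.0]]
ft_force: [0.3, 0.4, -1.1]
finger_gap: 47.2
grip_force: 0.0
[ 498.2 -216.6  180.8] [[-0.957  0.291 -0.005]
 [ 0.291  0.957  0.001]
 [ 0.005  0.    -1.   ]] [ -3.6  21.5  28.7 106.9 -12.4  55.  103.8]
```

View pics/c1.png

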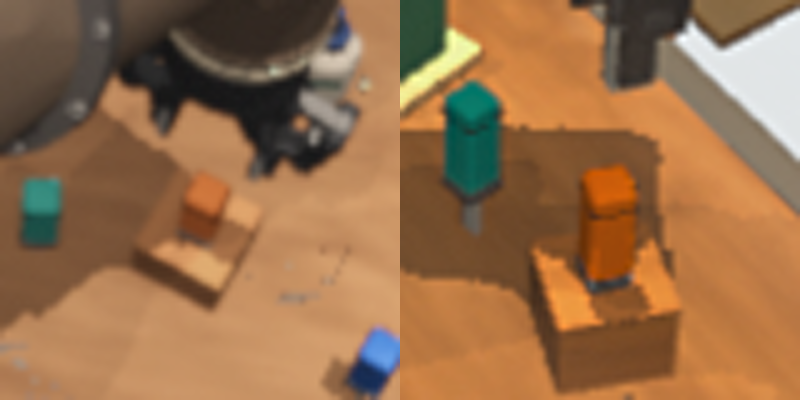

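```bash
python3 -m jog '[[[-0.1,-0.06,0.7,0,55],[0,0,0.9,0,55],[0,0,0.9,0,55],[0,0,0.9,0,55],[0,0,0.6,0,55],[0,0,0.4,0,55],[0,0,0,0,55],[0,0,0,0,55]]]'; python3 -m jog '[[[0,0,0,0,0],[0,0,0,0,0],[0,0,0,0,0],[0,0,0,0,0],[0,0,0,0,0],[0,0,0,0,0],[0,0,0,0,0],[0,0,0,0,0]]]' 50
```

```text
clock: 4.4
eef_pos: [503.1, -220.0, 52.4]
ee_rot: [[-0.957, 0.291, 0.001], [0.291, 0.957, -0.0], [-0.001, 0.0, -1.0]]
ft_force: [-0.3, -0.8, 0.2]
finger_gap: 46.8
grip_force: 0.0
clock: 5.2
eef_pos: [503.0, -220.1, 52.4]
ee_rot: [[-0.957, 0.291, 0.002], [0.291, 0.957, -0.0], [-0.002, 0.0, -1.0]]
ft_force: [-1.1, 0.1, 7.3]
finger_gap: 21.0
grip_force: 48.8
```

```bash
python3 -m jog '[[[0,0,-0.3,0,0],[0,0,-0.6,0,0],[0,0,-0.8,0,0],[0,0,-0.8,0,0],[0,0,-0.3,0,0],[0,0,0,0,0],[0,0,0,0,0],[0,0,0,0,0]]]'
python3 - <<'E'
from h import *
s=observe();p=s['eef_pos']
im,d=snapshot('side');im=im[:,:,::-1].copy();cv2.imwrite('pics/side2.png',im)
u,v=proj('side',[p])[0].astype(int)
tip=proj('side',[[p[0],p[1],p[2]-33]])[0];print((u,v),tip)
cv2.imwrite('pics/d1.png',cv2.resize(im[v-30:v+40,u-35:u+35],None,fx=8,fy=8,interpolation=cv2.INTER_CUBIC))
E
```

```text
clock: 6.0
eef_pos: [501.6, -219.3, 134.2]
ee_rot: [[-0.957, 0.291, -0.002], [0.291, 0.957, 0.001], [0.002, 0.0, -1.0]]
ft_force: [-0.1, 0.1, -1.7]
finger_gap: 21.3
grip_force: 49.7
(np.int64(348), np.int64(277)) [348.18463454 287.9125709 ]
```

View pics/d1.png

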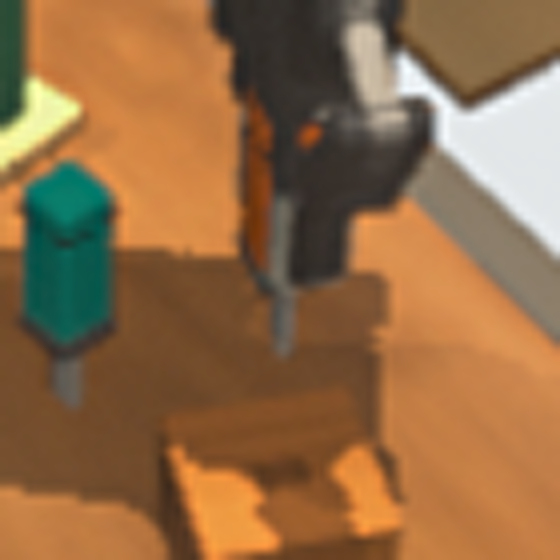

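Run:
```python
from h import *
im=cv2.imread('pics/side2.png')
a=rectify('side',im,(501.3,-219.1),73,33,33,45,8)
b=cv2.resize(im[268:292,338:362],(528,528),interpolation=cv2.INTER_NEAREST)[:, :268]
b=cv2.resize(im[272:292,340:356],(422,528),interpolation=cv2.INTER_NEAREST)[:,:270]
cv2.imwrite('pics/d2.png',np.hstack([a,b]))
for r in range(278,291): print(r,im[r,340:358].sum(1))
```

```text
278 [408 405 344 167 189 198 247 300 281 166 123 136 142 144 139 155 278 408]
279 [259 261 244 188 175 208 248 303 277 155 131 133 142 145 135 161 292 419]
280 [226 223 231 215 166 204 250 313 280 147 123 130 139 139 133 161 282 389]
281 [229 227 228 220 202 195 243 318 278 153 119 141 156 161 172 212 256 273]
282 [230 232 228 241 238 180 206 273 286 213 171 187 215 241 266 281 267 263]
283 [234 229 230 242 238 190 171 223 289 294 258 227 232 255 263 261 263 265]
284 [234 231 232 227 224 219 216 226 258 278 243 247 249 251 252 258 263 266]
285 [235 233 228 226 239 260 247 231 270 281 241 247 244 247 246 249 257 260]
286 [239 237 225 234 243 254 246 227 282 297 252 246 245 244 243 248 251 254]
287 [231 234 234 242 261 258 244 238 285 294 258 249 251 247 246 246 249 247]
288 [224 229 232 241 257 258 244 234 282 291 253 253 252 252 242 243 248 248]
289 [220 228 224 230 231 238 247 251 284 273 248 242 248 244 243 241 240 240]
290 [219 221 221 223 224 223 226 261 299 260 224 221 223 223 220 218 217 217]
```

View pics/d2.png

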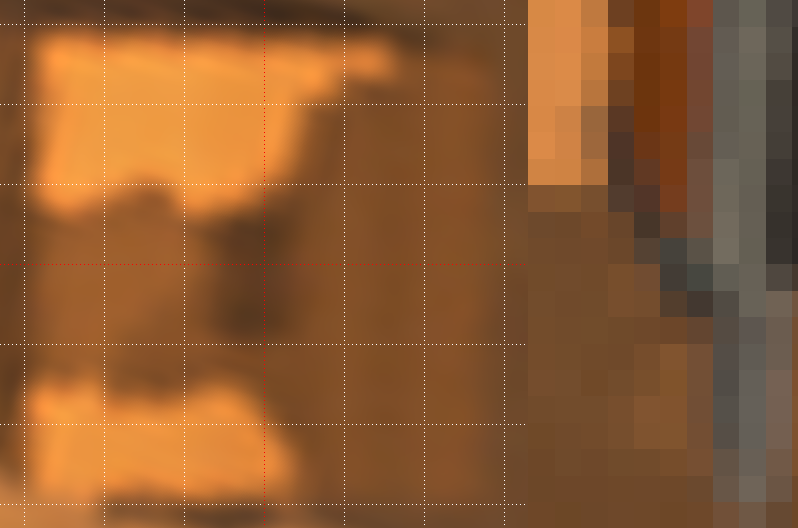

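Run:
```python
from h import *
p=[501.6,-219.3,134.2];print(camera_params('side')['intrinsics'][0])
for n,hx,hy in(('A',2,5),('B',5,2)):
    for yaw in (71,73,75):
        a=np.radians(yaw);ex=np.array([np.cos(a),np.sin(a)]);ey=np.array([-ex[1],ex[0]])
        for dz in(-15,-30):
            c=np.array([[*(np.array(p[:2])+i*hx*ex+j*hy*ey),p[2]+dz] for i in(-1,1) for j in(-1,1)])
            q=proj('side',c);print(n,yaw,dz,np.round(q[:,0],1),np.round(q[:,1],1))
im=cv2.imread('pics/side0.png')
for r in range(286,301): print(r,im[r,314:332].sum(1))
w=cloud('top',np.load('top0.npy'))
```

```text
[436.18485617   0.         316.175301  ]
A 71 -15 [351.  346.5 350.5 346.1] [282.4 283.  281.1 281.8]
A 71 -30 [350.7 346.3 350.2 345.8] [287.2 287.9 286.  286.7]
A 73 -15 [351.  346.6 350.4 346.1] [282.3 283.1 281.1 281.8]
A 73 -30 [350.7 346.3 350.1 345.8] [287.2 288.  285.9 286.7]
A 75 -15 [351.  346.7 350.4 346.1] [282.2 283.1 281.  281.9]
A 75 -30 [350.7 346.4 350.1 345.8] [287.1 288.  285.9 286.8]
B 71 -15 [350.  348.2 348.8 347. ] [283.5 283.8 280.4 280.6]
B 71 -30 [349.7 347.9 348.5 346.8] [288.4 288.7 285.2 285.5]
B 73 -15 [350.1 348.3 348.7 347. ] [283.5 283.8 280.4 280.7]
B 73 -30 [349.8 348.  348.4 346.7] [288.4 288.7 285.2 285.5]
B 75 -15 [350.2 348.4 348.6 346.9] [283.4 283.8 280.3 280.7]
B 75 -30 [349.8 348.1 348.3 346.6] [288.3 288.7 285.2 285.6]
286 [379 324 242 221 188 177 190 192 180 177 177 201 259 348 429 418 415 407]
287 [363 282 220 247 226 191 190 193 185 196 210 223 227 328 424 421 412 412]
288 [401 358 255 231 258 231 202 211 216 243 237 249 220 329 419 421 416 405]
289 [403 404 369 284 243 277 244 258 246 265 218 255 344 404 412 418 415 410]
290 [408 403 387 348 238 200 281 307 225 196 278 364 407 409 407 409 413 412]
291 [409 365 260 249 215 166 176 185 187 217 299 387 403 396 393 392 398 399]
292 [402 343 244 239 228 202 210 229 258 240 237 278 348 370 365 363 361 366]
293 [380 290 241 244 231 218 242 255 265 234 204 199 278 362 367 361 359 356]
294 [412 366 256 244 234 218 243 258 260 228 203 200 258 340 362 363 361 356]
295 [407 375 285 242 236 225 240 255 257 227 208 221 252 298 355 357 355 355]
296 [403 405 362 251 247 243 245 257 258 226 212 277 361 360 356 355 357 354]
297 [397 403 370 296 281 250 247 255 261 260 256 300 365 363 356 354 352 358]
298 [394 395 400 406 377 285 242 235 287 368 366 364 366 363 358 351 359 356]
299 [390 396 401 413 414 375 294 285 317 373 368 360 361 365 362 353 360 360]
300 [387 391 400 401 408 408 403 397 392 392 382 367 364 378 381 370 384 375]
```

The blade looks about 3 px wide at crop d2 (720–798), while the hole looks longer in the other direction. A 20° turn will settle which way the blade faces.

```bash
python3 -m jog '[[[0,0,-0.5,1,0],[0,0,-0.5,1,0],[0,0,0,1,0],[0,0,0,1,0],[0,0,0,0,0],[0,0,0,0,0],[0,0,0,0,0],[0,0,0,0,0]]]'
python3 - <<'E'
from h import *
s=observe();p=s['eef_pos']
im,d=snapshot('side');im=im[:,:,::-1].copy();cv2.imwrite('pics/side3.png',im)
q=proj('side',[[p[0],p[1],p[2]-15],[p[0],p[1],p[2]-33]]);print(q)
for r in range(int(q[0,1])-2,int(q[1,1])+4): print(r,im[r,340:358].sum(1))
u,v=proj('side',[[501,-219,45]])[0].astype(int);print('hole',u,v)
for r in range(v-9,v+10): print(r,im[r,u-9:u+10].sum(1))
E
```

```text
clock: 6.85
eef_pos: [502.2, -219.8, 165.1]
ee_rot: [[-0.8, 0.6, -0.0], [0.6, 0.8, 0.0], [0.0, -0.0, -1.0]]
ft_force: [-0.2, 0.2, -0.4]
finger_gap: 21.4
grip_force: 49.7
[[349.4971421  271.72167575]
 [349.12064652 277.82094236]]
269 [415 414 417 397 322 290 274 163 137 141 151 145 148 224 317 375 437 439]
270 [420 422 422 381 279 279 264 154 132 137 145 145 137 218 326 382 433 432]
271 [422 424 423 384 274 254 268 207 189 175 188 174 160 221 323 394 438 432]
272 [419 418 418 401 336 296 321 324 300 286 324 305 259 268 337 425 438 436]
273 [418 414 415 417 417 417 421 400 341 317 381 407 365 362 395 439 441 435]
274 [423 419 411 412 419 426 426 398 330 306 368 423 432 436 439 440 439 441]
275 [423 424 419 413 418 423 422 390 308 296 357 410 422 429 432 436 438 444]
276 [401 419 423 421 422 423 425 401 326 321 381 408 412 416 421 431 436 439]
277 [317 388 398 398 393 392 393 377 322 317 361 397 410 416 420 425 434 436]
278 [249 257 256 259 254 257 259 270 284 281 260 310 381 389 391 395 408 432]
279 [252 249 249 249 244 243 246 266 292 278 230 252 260 264 260 268 320 395]
280 [257 251 
[... 954 characters left out ...]
86 185 183 200 311 413 419 419
 423]
307 [442 443 407 280 263 277 267 235 202 196 208 219 231 276 383 439 429 427
 431]
308 [449 449 410 280 275 281 286 274 249 244 265 290 291 345 429 447 439 436
 436]
309 [461 453 399 290 282 291 292 296 296 293 297 293 288 322 406 461 451 439
 438]
310 [457 434 305 283 291 297 298 296 297 297 293 290 290 377 465 464 462 462
 461]
311 [402 435 304 289 300 293 293 295 296 296 296 291 293 384 469 465 463 461
 464]
312 [370 413 302 294 296 297 298 297 299 299 294 294 318 406 465 462 462 461
 463]
313 [243 312 290 293 297 294 297 295 295 293 293 298 360 454 470 462 454 445
 441]
314 [245 313 299 293 289 293 294 294 293 291 285 277 290 361 434 423 365 332
 314]
```

Blade is 2.3 px wide now, so its 10 mm width runs along the closing direction. I gripped it 90° off, so I'll put it back and regrip along tool x.

```bash
python3 -m jog '[[[0,0,0.4,-1,0],[0,0,0.5,-1,0],[0,0,0.5,-1,0],[0,0,0.5,-1,0],[0,0,0.2,0,0],[0,0,0,0,0],[0,0,0,0,0],[0,0,0,0,0]]]'
```

```text
clock: 7.7
eef_pos: [502.8, -220.0, 103.0]
ee_rot: [[-0.956, 0.292, 0.001], [0.292, 0.956, -0.0], [-0.001, -0.0, -1.0]]
ft_force: [-0.1, 0.2, -1.0]
finger_gap: 21.4
grip_force: 49.6
```

```bash
python3 -m jog '[[[0,0,0.5,0,0],[0,0,0.5,0,0],[0,0,0.4,0,0],[0,0,0.2,0,0],[0,0,0.1,0,0],[0,0,0,0,0],[0,0,0,0,0],[0,0,0,0,0]]]'
```

```text
clock: 8.5
eef_pos: [502.4, -219.9, 52.4]
ee_rot: [[-0.957, 0.292, 0.001], [0.292, 0.957, 0.0], [-0.001, 0.001, -1.0]]
ft_force: [-3.1, 0.7, 11.8]
finger_gap: 21.6
grip_force: 51.2
```

```bash
python3 -m jog '[[[0,0,0,0,55],[0,0,0,0,55],[0,0,0,0,55],[0,0,-0.5,0,55],[0,0,-0.9,0,55],[0,0,-0.9,0,55],[0,0,-0.3,1,55],[0,0,0,1,55]]]'; python3 -m jog '[[[0,0,0,1,55],[0,0,0,1,55],[0,0,0,1,55],[0,0,0,1,55],[0,0,0,1,55],[0,0,0,1,55],[0,0,0,1,55],[0,0,0,1,55]]]';python3 -m jog '[[[0,0,0,1,55],[0,0,0,1,55],[0,0,0,1,55],[0,0,0,1,55],[0,0,0,1,55],[0,0,0,1,55],[0,0,0,1,55],[0,0,0,1,55]]]'
python3 - <<'E'
from h import *
s=observe();print(np.round(s['joint_positions'],1))
im,d=snapshot('side');save('side4',im)
w=cloud('side',d);X,Y,Z=[w[...,i] for i in range(3)]
m=(abs(X-501)<25)&(abs(Y+220)<25);print(rect(w,m&(Z>99)&(Z<112)))
E
```

```text
clock: 9.3
eef_pos: [503.4, -220.1, 131.1]
ee_rot: [[-0.89, 0.456, 0.003], [0.456, 0.89, -0.0], [-0.003, 0.001, -1.0]]
ft_force: [0.9, 0.3, -0.4]
finger_gap: 46.8
grip_force: 0.0
clock: 10.1
eef_pos: [502.3, -219.6, 129.2]
ee_rot: [[-0.389, 0.921, -0.0], [0.921, 0.389, 0.0], [0.0, -0.0, -1.0]]
ft_force: [0.1, -0.2, 0.3]
finger_gap: 47.2
grip_force: 0.0
clock: 10.9
eef_pos: [502.4, -219.6, 129.2]
ee_rot: [[0.294, 0.956, -0.0], [0.956, -0.294, 0.0], [0.0, -0.0, -1.0]]
ft_force: [0.2, 0.5, -0.1]
finger_gap: 47.0
grip_force: 0.0
[-18.   31.9  52.5 110.7 -31.7  53.   33.2]
(array([ 500.6, -221.5]), array([22.7, 21.7]), 73.6, 80)
```

```bash
python3 -m jog '[[[0,0,0.8,0,55],[0,0,0.9,0,55],[0,0,0.7,0,55],[0,0,0.3,0,55],[0,0,0,0,55],[0,0,0,0,55],[0,0,0,0,0],[0,0,0,0,0]]]'; python3 -m jog '[[[0,0,0,0,0],[0,0,0,0,0],[0,0,0,0,0],[0,0,0,0,0],[0,0,0,0,0],[0,0,0,0,0],[0,0,0,0,0],[0,0,0,0,0]]]' 70
```

```text
clock: 11.75
eef_pos: [502.5, -219.9, 49.3]
ee_rot: [[0.291, 0.957, 0.001], [0.957, -0.291, 0.0], [0.0, 0.001, -1.0]]
ft_force: [-0.1, 0.8, 4.2]
finger_gap: 21.6
grip_force: 48.8
clock: 12.55
eef_pos: [502.5, -219.9, 49.3]
ee_rot: [[0.291, 0.957, 0.001], [0.957, -0.291, 0.0], [0.0, 0.001, -1.0]]
ft_force: [-2.5, 0.5, 5.9]
finger_gap: 21.1
grip_force: 68.5
```

```bash
python3 -m jog '[[[0,0,-0.3,0,0],[0,0,-0.6,0,0],[0,0,-0.8,0,0],[0,0,-0.9,0,0],[0,0,-0.9,1,0],[0,0,-0.5,1,0],[0,0,0,1,0],[0,0,0,1,0]]]'; python3 -m jog '[[[0,0,0,1,0],[0,0,0,1,0],[0,0,0,1,0],[0,0,0,1,0],[0,0,0,1,0],[0,0,0,1,0],[0,0,0,1,0],[0,0,0,0.4,0]]]'; python3 -c "
from rig import *;import numpy as np
s=observe();R=np.array(s['ee_rot']);p=np.array(s['eef_pos']);print(np.round(s['joint_positions'],1),p,R)
a=np.radians(106);ex=np.array([np.cos(a),np.sin(a),0]);t=np.array([498,15,p[2]])-15*ex
print(t,R.T@(t-p)/30)"
```

```text
clock: 13.35
eef_pos: [502.7, -219.7, 169.8]
ee_rot: [[0.603, 0.797, 0.002], [0.797, -0.603, 0.0], [0.001, 0.002, -1.0]]
ft_force: [0.4, 0.3, -0.5]
finger_gap: 21.3
grip_force: 68.9
clock: 14.15
eef_pos: [502.4, -219.6, 168.9]
ee_rot: [[0.962, 0.275, 0.0], [0.275, -0.962, 0.0], [0.0, 0.0, -1.0]]
ft_force: [-0.7, 1.0, -0.4]
finger_gap: 21.2
grip_force: 68.9
[-27.   37.2  70.6 108.8 -39.6  63.5 -14.6] [ 502.38044583 -219.58343194  168.89839975] [[ 9.61547788e-01  2.74637456e-01  3.43967773e-04]
 [ 2.74637456e-01 -9.61547849e-01  4.95048303e-05]
 [ 3.44337353e-04  4.68651741e-05 -9.99999940e-01]]
[502.13456034   0.58107456 168.89839975] [ 2.00763297e+00 -7.05887457e+00  3.60487661e-04]
```

```bash
python3 -m jog '[[[0.25,-0.88,0,0,0],[0.25,-0.88,0,0,0],[0.25,-0.88,0,0,0],[0.25,-0.88,0,0,0],[0.25,-0.88,0,0,0],[0.25,-0.88,0,0,0],[0.25,-0.88,0,0,0],[0.25,-0.9,0,0,0]]]'
cat > look.py <<'E'
from h import *
import sys
s=observe();R=np.array(s['ee_rot']);p=np.array(s['eef_pos']);print(np.round(s['joint_positions'],1),np.round(p,1),'yaw',np.degrees(np.arctan2(R[1,1],R[0,1])))
a=np.radians(106);ex=np.array([np.cos(a),np.sin(a)]);ey=np.array([-ex[1],ex[0]])
d=p[:2]-[498,15];print('local',d@ex,d@ey,'tip below top',90-(p[2]-34.3),'F local',np.dot(s['ft_force'][:2],ex),np.dot(s['ft_force'][:2],ey),s['ft_force'][2])
if len(sys.argv)>1:
    rows=[]
    for c in('side','top'):
        im,_=snapshot(c);im=im[:,:,::-1].copy();cv2.imwrite(f'pics/{c}_{sys.argv[1]}.png',im)
        u,v=proj(c,[[498,15,90]])[0].astype(int)
        rows.append(cv2.resize(im[v-40:v+30,u-35:u+35],(400,400),interpolation=cv2.INTER_CUBIC))
    cv2.imwrite(f'pics/v_{sys.argv[1]}.png',np.hstack(rows))
E
python3 look.py 5
```

```text
clock: 14.95
eef_pos: [501.3, 1.6, 168.9]
ee_rot: [[0.961, 0.278, 0.001], [0.278, -0.961, 0.001], [0.001, -0.0, -1.0]]
ft_force: [0.3, 0.4, -1.2]
finger_gap: 21.3
grip_force: 68.9
[-55.5  33.1  73.3 115.1 -37.2  60.1 -38.4] [501.3   1.6 168.9] yaw -73.85659604770095
local -13.81960447653901 0.5528582476465113 tip below top -44.568203770798846 F local 0.33800391254917395 -0.3781123251775191 -1.154441334834284
```

View pics/v_5.png

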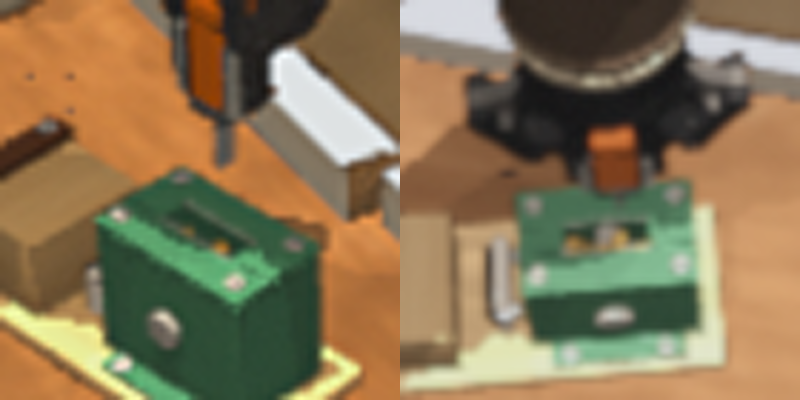

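Run:
```python
from h import *
p=np.array([501.3,1.6,168.9])
for c in('side',):
    U,V=proj(c,[[498,15,90]])[0].astype(int);print(U,V)
    q=proj(c,[p-[0,0,34.3],p-[0,0,20]]);print(q, (q-[U-35,V-40])/0.175)
    im=cv2.imread('pics/side_5.png')
    for r in range(V-25,V-8): print(r,U-5,im[r,U-5:U+16].sum(1))
im=cv2.imread('pics/side_5.png'); s=rectify('side',im,(498,15),106,30,20,90,12)
t=cv2.imread('pics/top_5.png'); s2=rectify('top',t,(498,15),106,30,20,90,12)
cv2.imwrite('pics/e1.png',cv2.resize(np.vstack([s,s2]),(450,600)))
```

```text
295 236
[[298.93805656 224.45819026]
 [298.77740011 219.8320029 ]] [[222.50318032 162.61823005]
 [221.58514351 136.18287373]]
211 290 [387 320 209 151 200 210 211 211 213 220 285 257 165 109 105  87  82 222
 511 690 682]
212 290 [412 384 291 172 201 203 212 213 217 220 281 253 166 115 103  88  93 244
 527 699 683]
213 290 [413 415 366 224 174 206 207 212 216 223 285 259 162  97  92  95 158 364
 599 696 689]
214 290 [407 410 367 225 152 170 191 218 206 221 290 273 165 100  98 157 259 345
 441 600 686]
215 290 [400 404 391 323 240 162 161 182 172 216 291 276 178 152 205 275 344 343
 339 426 594]
216 290 [403 403 408 404 371 281 229 168 157 194 262 283 263 277 345 351 352 342
 334 337 428]
217 290 [416 415 411 407 403 403 374 253 159 152 201 289 343 320 336 346 345 341
 343 335 333]
218 290 [421 423 422 418 410 403 376 285 215 220 269 349 419 387 319 326 344 343
 345 340 334]
219 290 [422 431 430 426 417 404 382 336 263 244 276 342 401 404 371 313 336 344
 344 345 342]
220 290 [412 420 426 426 420 412 395 340 263 243 276 339 381 388 392 371 330 335
 344 349 344]
221 290 [401 408 415 420 419 417 398 340 267 237 274 337 376 381 385 385 369 330
 336 346 346]
222 290 [394 399 407 411 411 418 391 313 257 239 273 343 377 380 378 386 386 370
 334 337 344]
223 290 [399 396 400 407 414 415 387 306 253 241 278 348 381 377 375 378 380 373
 361 327 338]
224 290 [387 384 388 400 414 417 392 314 264 275 323 370 382 369 363 365 368 360
 355 347 326]
225 290 [308 293 310 362 391 401 414 376 330 359 396 390 378 366 362 362 363 358
 356 353 342]
226 290 [265 296 300 282 281 334 398 410 398 394 397 390 377 368 365 362 363 365
 357 351 353]
227 290 [295 329 298 249 204 228 312 387 390 399 392 387 382 378 371 368 367 369
 367 360 358]
```

View pics/e1.png

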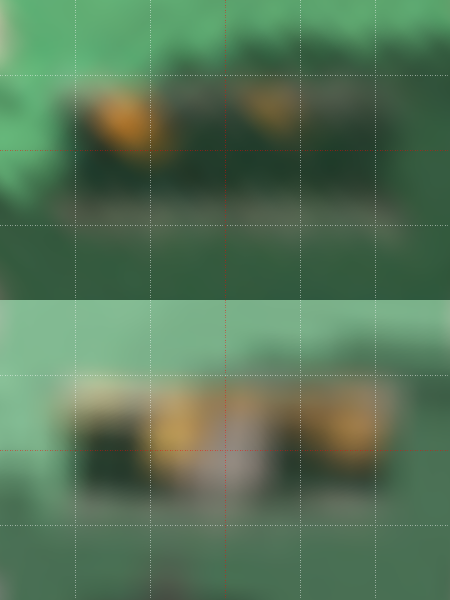

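```bash
python3 -m jog '[[[0.02,0.03,0.4,0,0],[0,0,0.5,0,0],[0,0,0.4,0,0],[0,0,0.1,0,0],[0,0,0.06,0,0],[0,0,0.06,0,0],[0,0,0.03,0,0],[0,0,0.03,0,0]]]'; python3 look.py
```

```text
clock: 15.85
eef_pos: [502.4, -0.4, 121.1]
ee_rot: [[0.961, 0.277, 0.001], [0.277, -0.961, 0.0], [0.001, 0.0, -1.0]]
ft_force: [-0.4, -0.2, -0.1]
finger_gap: 21.2
grip_force: 68.9
[-51.6  36.2  68.2 117.9 -41.9  55.2 -34.7] [ 5.024e+02 -4.000e-01  1.211e+02] yaw -73.92785399204578
local -15.984357717556449 0.05025567090587929 tip below top 3.205165337243187 F local -0.08457686134714397 0.4883773445043504 -0.10307508939993726
```

```bash
python3 -m jog '[[[0,-0.03,0.1,0,0],[0,0,0.1,0,0],[0,0,0.1,0,0],[0,0,0.1,0,0],[0,0,0.05,0,0],[0,0,0.05,0,0],[0,0,0,0,0],[0,0,0,0,0]]]'; python3 look.py
```

```text
clock: 16.65
eef_pos: [501.9, 0.5, 105.9]
ee_rot: [[0.961, 0.277, 0.0], [0.277, -0.961, -0.0], [0.0, 0.0, -1.0]]
ft_force: [-1.0, 0.4, 0.2]
finger_gap: 21.5
grip_force: 68.9
[-50.6  37.2  66.6 118.7 -43.6  53.6 -33.6] [5.019e+02 5.000e-01 1.059e+02] yaw -73.93072188916487
local -15.013635238619313 0.2389506556782915 tip below top 18.36310717305075 F local 0.6697443138776608 0.850293482517522 0.1602423033239443
```

```bash
python3 -m jog '[[[0,-0.08,0,0,0],[0,-0.08,0,0,0],[0,-0.08,0,0,0],[0,-0.08,0,0,0],[0,-0.08,0,0,0],[0,-0.08,0,0,0],[0,-0.08,0,0,0],[0,-0.08,0,0,0]]]'; python3 look.py
```

```text
clock: 17.45
eef_pos: [497.5, 17.2, 106.6]
ee_rot: [[0.961, 0.276, 0.003], [0.276, -0.961, -0.003], [0.002, 0.004, -1.0]]
ft_force: [1.8, -6.8, 0.1]
finger_gap: 21.2
grip_force: 69.0
[-53.2  37.   67.3 119.3 -43.6  53.3 -35.4] [497.5  17.2 106.6] yaw -73.99849919730623
local 2.2302073392259447 -0.1253917916415658 tip below top 17.723346907084462 F local -7.050131606329229 0.17831076941300775 0.06001941588937332
```

```bash
python3 -m jog '[[[0,-0.07,0,0,0],[0,-0.07,0,0,0],[0,-0.07,0,0,0],[0,-0.07,0,0,0],[0,-0.07,0,0,0],[0,-0.06,0,0,0],[0,-0.04,0,0,0],[0,0,0,0,0]]]'; python3 look.py
```

```text
clock: 18.25
eef_pos: [493.6, 30.8, 106.4]
ee_rot: [[0.961, 0.276, 0.002], [0.276, -0.961, -0.002], [0.001, 0.003, -1.0]]
ft_force: [1.6, -6.5, 1.4]
finger_gap: 21.2
grip_force: 69.4
[-55.1  37.   67.6 119.8 -43.7  53.3 -36.6] [493.6  30.8 106.4] yaw -73.96714734411263
local 16.389143458764007 -0.11242475827605214 tip below top 17.914386259580994 F local -6.660853536044958 0.2848466705108835 1.3744194263507654
```

```bash
python3 -m jog '[[[0,0.06,0,0,0],[0,0,-0.2,0,0],[0,0,-0.3,0,0],[0,0,-0.27,0,0],[0,0.4,0,0,0],[0,0.43,0,0,0],[0,0,0,0,0],[0,0,0,0,0]]]'; python3 look.py 6
python3 - <<'E'
from h import *
im=cv2.imread('pics/side_6.png'); s=rectify('side',im,(498,15),106,45,20,90,9)
t=cv2.imread('pics/top_6.png'); s2=rectify('top',t,(498,15),106,45,20,90,9)
cv2.imwrite('pics/f1.png',cv2.resize(np.vstack([s,s2]),(675,600)))
E
```

```text
clock: 19.05
eef_pos: [500.2, 5.9, 129.0]
ee_rot: [[0.961, 0.276, -0.0], [0.276, -0.961, 0.0], [0.0, -0.0, -1.0]]
ft_force: [-0.0, 0.6, -1.3]
finger_gap: 21.1
grip_force: 69.3
[-53.   35.4  68.9 117.7 -40.9  55.8 -36.3] [500.2   5.9 129. ] yaw -73.992331994327
local -9.302076455210814 0.3950171804329876 tip below top -4.7064067274327925 F local 0.6131542754421789 -0.1597263427103318 -1.3143992913983824
```

View pics/f1.png

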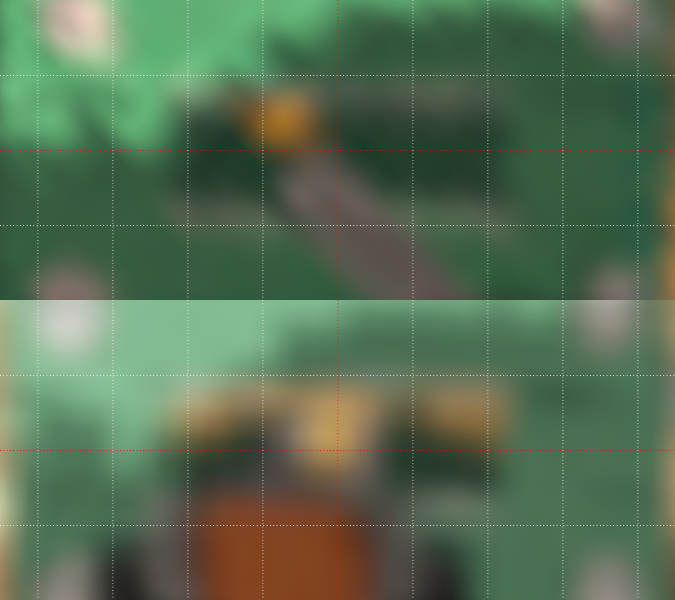

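The tooth now stands upright at the slot centre (lower panel, px 335), as predicted. Inserting behind it.

```bash
python3 -m jog '[[[0.01,0.01,0.2,0,0],[0,0,0.15,0,0],[0,0,0.1,0,0],[0,0,0.1,0,0],[0,0,0.1,0,0],[0,0,0.1,0,0],[0,0,0,0,0],[0,0,0,0,0]]]'; python3 look.py
```

```text
clock: 19.95
eef_pos: [500.6, 6.1, 106.5]
ee_rot: [[0.961, 0.277, -0.0], [0.277, -0.961, -0.0], [-0.0, 0.0, -1.0]]
ft_force: [-0.5, -0.1, -0.9]
finger_gap: 21.4
grip_force: 69.3
[-51.2  36.9  66.5 118.8 -43.3  53.4 -34.5] [500.6   6.1 106.5] yaw -73.93203149047255
local -9.317694096256659 -0.03146280422050033 tip below top 17.79341025691437 F local 0.07123518325341704 0.4579754802522822 -0.9415790460010264
```

```bash
python3 -m jog '[[[0,-0.08,0,0,0],[0,-0.08,0,0,0],[0,-0.05,0,0,0],[0,-0.05,0,0,0],[0,-0.05,0,0,0],[0,-0.05,0,0,0],[0,-0.05,0,0,0],[0,-0.05,0,0,0]]]'; python3 look.py
```

```text
clock: 20.75
eef_pos: [497.4, 17.6, 106.9]
ee_rot: [[0.961, 0.276, 0.002], [0.276, -0.961, -0.003], [0.001, 0.003, -1.0]]
ft_force: [2.2, -7.1, -2.4]
finger_gap: 21.3
grip_force: 69.0
[-53.1  36.8  67.  119.3 -43.3  53.2 -35.8] [497.4  17.6 106.9] yaw -73.99566445791423
local 2.6598719135603845 -0.10843752852026463 tip below top 17.4452272382277 F local -7.444678055277005 -0.11155493356712684 -2.4275079759559897
```

```bash
python3 -m jog '[[[0,-0.04,0,0,0],[0,-0.04,0,0,0],[0,-0.04,0,0,0],[0,-0.04,0,0,0],[0,-0.04,0,0,0],[0,-0.03,0,0,0],[0,0,0,0,0],[0,0,0,0,0]]]'
python3 - <<'E'
import runpy;runpy.run_path('look.py')
from h import *
im,d=snapshot('top');save('top7',im);np.save('top7.npy',d);w=cloud('top',d)
a=np.radians(106);ex=np.array([np.cos(a),np.sin(a)]);ey=np.array([-ex[1],ex[0]])
L=(w[...,:2]-[498,15])@np.c_[ex,ey];Z=w[...,2]
for z0,z1,n in((46,54,'fence~48+'),(54,60,'block?'),(60,70,'x'),(30,52,'low')):
    m=(Z>z0)&(Z<z1)&(abs(L[...,1])<10)&(L[...,0]>45)&(L[...,0]<160)
    if m.any(): print(n,m.sum(),np.round(np.percentile(L[...,0][m],[2,20,50,80,98]),1),np.median(Z[m]))
E
```

```text
clock: 21.55
eef_pos: [495.7, 24.4, 107.0]
ee_rot: [[0.961, 0.276, 0.002], [0.276, -0.961, -0.003], [0.001, 0.003, -1.0]]
ft_force: [0.7, -6.6, -1.3]
finger_gap: 21.2
grip_force: 69.1
[-54.1  36.8  67.2 119.5 -43.4  53.2 -36.4] [495.7  24.4 107. ] yaw -73.98733203872791
local 9.627992058787962 -0.35108097953087786 tip below top 17.274799515553354 F local -6.576459015752981 1.153479612837248 -1.328840915198392
fence~48+ 33 [ 68.   72.1  80.7 119.6 149.5] 50.385800802948964
block? 83 [ 80.7  91.5 109.9 126.1 148.6] 57.64770414596854
x 52 [ 86.  102.9 129.5 144.2 150.1] 61.91662820513602
low 44 [ 51.6  68.3  75.1  80.6 135.7] 44.86658494140616
```

```bash
python3 -m jog '[[[0,-0.04,0,0,0],[0,-0.04,0,0,0],[0,-0.04,0,0,0],[0,-0.04,0,0,0],[0,-0.04,0,0,0],[0,-0.03,0,0,0],[0,0,0,0,0],[0,0,0,0,0]]]'; python3 look.py 8;  python3 - <<'E'
from h import *
rows=[]
for c,z in(('side',50),('top',50)):
    im=cv2.imread(f'pics/{c}_8.png'); rows.append(rectify(c,im,(498-.276*85,15+.961*85),106,80,50,z,5))
cv2.imwrite('pics/g1.png',cv2.resize(np.vstack(rows),(480,600)))
E
```

```text
clock: 22.4
eef_pos: [493.8, 31.3, 107.1]
ee_rot: [[0.961, 0.276, 0.002], [0.276, -0.961, -0.002], [0.002, 0.003, -1.0]]
ft_force: [0.8, -5.4, 0.9]
finger_gap: 21.1
grip_force: 69.6
[-55.   36.7  67.3 119.7 -43.4  53.2 -37. ] [493.8  31.3 107.1] yaw -73.97312375007348
local 16.78948884690885 -0.49007437420199773 tip below top 17.215137713533068 F local -5.366229521114278 0.7251168382138907 0.862531069597968
```

View pics/g1.png

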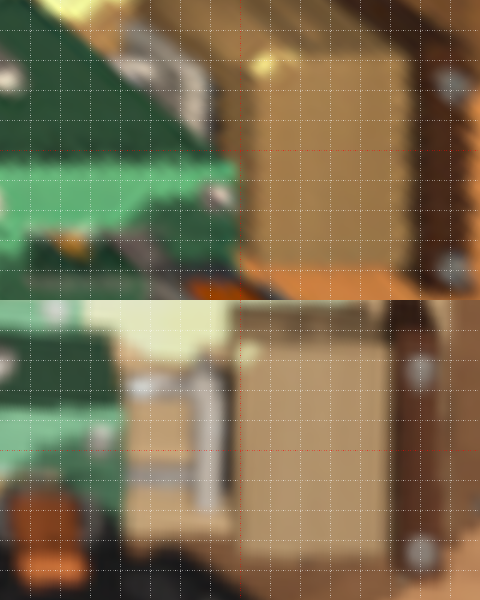

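The block (lower panel, px 240–390) is nearly at the fence. The rubber face at px 230 is a few mm short of the block. The wheel isn't stiff yet, so I'll take one more tooth.

```bash
python3 -m jog '[[[0,0.06,0,0,0],[0,0,-0.2,0,0],[0,0,-0.3,0,0],[0,0,-0.27,0,0],[-0.01,0.4,0,0,0],[0,0.43,0,0,0],[0,0,0,0,0],[0,0,0,0,0]]]'; python3 look.py
```

```text
clock: 23.3
eef_pos: [500.0, 6.5, 129.6]
ee_rot: [[0.961, 0.276, -0.0], [0.276, -0.961, 0.0], [-0.0, -0.0, -1.0]]
ft_force: [0.1, -0.4, -2.0]
finger_gap: 21.1
grip_force: 69.4
[-53.   35.2  68.8 117.7 -40.6  55.7 -36.6] [500.    6.5 129.6] yaw -73.98808900310046
local -8.680038452346492 0.4178920577380704 tip below top -5.290400032269176 F local -0.46267703908500984 -0.015702091985211688 -2.023614609871582
```

```bash
python3 -m jog '[[[0,0,0.2,0,0],[0,0,0.15,0,0],[0,0,0.1,0,0],[0,0,0.1,0,0],[0,0,0.1,0,0],[0,0,0.1,0,0],[0,0,0,0,0],[0,0,0,0,0]]]'; python3 look.py
```

```text
clock: 24.1
eef_pos: [500.1, 6.9, 107.1]
ee_rot: [[0.961, 0.277, 0.0], [0.277, -0.961, 0.0], [0.0, 0.0, -1.0]]
ft_force: [0.3, 0.7, -1.3]
finger_gap: 20.7
grip_force: 69.4
[-51.3  36.7  66.3 118.9 -43.   53.3 -34.8] [500.1   6.9 107.1] yaw -73.93360907272748
local -8.407725628985725 0.2422038295584617 tip below top 17.18408535452906 F local 0.5514175192080288 -0.4803859103104317 -1.2673460802476333
```

```bash
python3 -m jog '[[[0,-0.06,0,0,0],[0,-0.06,0,0,0],[0,-0.03,0,0,0],[0,-0.03,0,0,0],[0,-0.03,0,0,0],[0,-0.03,0,0,0],[0,-0.03,0,0,0],[0,0,0,0,0]]]'; python3 look.py
```

```text
clock: 24.9
eef_pos: [498.4, 13.1, 107.5]
ee_rot: [[0.961, 0.276, 0.002], [0.276, -0.961, -0.003], [0.001, 0.003, -1.0]]
ft_force: [1.7, -6.2, -1.1]
finger_gap: 21.3
grip_force: 69.4
[-52.4  36.6  66.6 119.1 -43.   53.1 -35.6] [498.4  13.1 107.5] yaw -73.98447029035657
local -1.9303088373211945 0.13086746282048048 tip below top 16.76797799590051 F local -6.391560414513709 0.11530170298241144 -1.1034994692529014
```

```bash
python3 -m jog '[[[0,-0.025,0,0,0],[0,-0.025,0,0,0],[0,-0.025,0,0,0],[0,-0.025,0,0,0],[0,-0.025,0,0,0],[0,-0.02,0,0,0],[0,0,0,0,0],[0,0,0,0,0]]]'; python3 look.py
```

```text
clock: 25.7
eef_pos: [497.4, 16.6, 107.5]
ee_rot: [[0.961, 0.275, 0.002], [0.275, -0.961, -0.004], [0.001, 0.004, -1.0]]
ft_force: [1.4, -8.2, -3.6]
finger_gap: 21.0
grip_force: 69.0
[-53.   36.6  66.8 119.3 -43.   53.1 -36. ] [497.4  16.6 107.5] yaw -74.01123759339544
local 1.6917344844789135 0.18819754379761888 tip below top 16.810001845799746 F local -8.214735694705688 0.9422241435317379 -3.565941631486059
```

```bash
python3 -m jog '[[[0,-0.02,0,0,0],[0,-0.02,0,0,0],[0,-0.02,0,0,0],[0,-0.02,0,0,0],[0,0,0,0,0],[0,0,0,0,0],[0,0,0,0,0],[0,0,0,0,0]]]'; python3 look.py
```

```text
clock: 26.5
eef_pos: [497.2, 17.2, 107.7]
ee_rot: [[0.962, 0.274, 0.004], [0.274, -0.962, -0.006], [0.002, 0.007, -1.0]]
ft_force: [4.5, -13.3, -5.6]
finger_gap: 21.1
grip_force: 68.9
[-53.3  36.6  66.9 119.4 -42.9  52.9 -36.2] [497.2  17.2 107.7] yaw -74.08032601194785
local 2.327992447543661 0.1911630399891927 tip below top 16.63343082128611 F local -14.0258764097118 -0.616309847912547 -5.582780857964172
```

```bash
cat > chk.py <<'E'
from h import *
im,d=snapshot('top');save('top9',im);im,d=snapshot('side');save('side9',im)
for f in('{}_8','{}9'):
  for c in('top','side'):
    im=cv2.imread('pics/'+f.format(c)+'.png')
    a=rectify(c,im,(498-.276*85,15+.961*85),106,80,50,57,4).astype(int)
    print(f,c)
    for y in(20,10,1,-9,-19):
        r=a[int((50-y)*4)+2:int((50-y)*4)+10].mean(0).sum(1)
        print(y,'x115..145',np.round(r[int((110-85+80)*4):int((150-85+80)*4):6]).astype(int))
E
python3 chk.py
```

```text
{}_8 top
20 x115..145 [439 439 438 435 431 427 424 424 426 429 514 426 420 426 401 348 269 201
 155 156 166 171 179 182 188 190 219]
10 x115..145 [434 436 436 431 428 422 421 424 425 424 508 422 419 425 390 336 251 184
 141 150 159 166 174 179 186 191 210]
1 x115..145 [408 433 411 431 406 424 401 422 401 424 509 421 398 420 368 330 247 181
 156 151 169 166 184 178 193 192 218]
-9 x115..145 [468 427 470 429 470 423 465 423 466 422 508 419 465 418 429 325 308 177
 221 150 232 167 247 178 255 188 268]
-19 x115..145 [464 424 469 428 469 425 466 422 465 422 507 418 464 409 427 326 316 188
 234 155 232 164 242 172 250 188 270]
{}_8 side
20 x115..145 [367 367 366 363 359 354 351 347 346 346 451 348 348 344 329 296 242 182
 143 128 125 127 132 134 134 141 154]
10 x115..145 [362 362 360 357 353 348 345 345 345 346 451 351 353 341 309 267 215 165
 129 113 119 132 140 142 140 137 135]
1 x115..145 [346 357 344 354 339 349 335 346 334 342 448 342 333 345 321 286 232 170
 147 119 137 127 148 135 149 134 156]
-9 x115..145 [403 350 401 348 399 347 397 343 394 341 448 346 402 345 370 267 284 164
 209
[... 715 characters left out ...]
1 508 422 464 418 463 407 421 316
 319 204 252 172 245 175 250 186 268]
{}9 side
20 x115..145 [366 367 369 369 366 362 358 352 348 347 452 348 349 355 357 342 305 251
 202 166 140 126 125 129 131 139 155]
10 x115..145 [362 362 365 366 364 358 353 349 346 346 451 345 344 344 348 345 319 270
 211 159 134 128 129 131 133 136 137]
1 x115..145 [346 360 347 360 345 355 339 347 334 344 450 346 335 350 341 340 299 254
 211 170 160 132 144 130 150 138 157]
-9 x115..145 [408 353 403 351 402 349 400 348 398 344 447 340 394 343 399 348 382 279
 291 171 220 136 215 137 213 130 208]
-19 x115..145 [405 351 402 348 400 346 397 344 395 342 448 342 395 344 399 339 363 262
 284 174 224 132 207 128 209 131 213]
```

Push is at 14 N with the wheel stiff, and the block has moved 3 mm so the gap to the fence is closed along its whole width. Backing off and lifting out.

```bash
python3 -m jog '[[[0,0.05,0,0,0],[0,0.06,0,0,0],[0,0.06,0,0,0],[0,0,-0.1,0,0],[0,0,-0.3,0,0],[0,0,-0.6,0,0],[0,0,-0.7,0,0],[0,0,-0.5,0,0]]]'; python3 look.py; python3 chk.py | tail -11
```

```text
clock: 27.4
eef_pos: [497.5, 16.6, 174.7]
ee_rot: [[0.961, 0.277, 0.0], [0.277, -0.961, 0.0], [0.0, -0.0, -1.0]]
ft_force: [0.5, 1.1, -0.5]
finger_gap: 21.3
grip_force: 70.2
[-57.4  31.2  72.2 115.2 -34.9  59.5 -42.4] [497.5  16.6 174.7] yaw -73.91147377345276
local 1.6498763323207033 0.0946975580262273 tip below top -50.36226440452856 F local 0.9012671117556255 -0.7792690612988455 -0.5402723401152936
{}9 side
20 x115..145 [364 364 365 365 360 356 352 349 347 344 449 345 348 354 356 341 303 248
 199 163 138 127 127 128 128 133 150]
10 x115..145 [358 359 359 358 357 353 350 346 343 341 446 341 343 343 346 342 315 266
 210 159 133 126 128 133 136 136 136]
1 x115..145 [343 355 342 354 341 351 336 344 331 341 446 340 329 344 336 335 296 254
 211 169 157 128 142 129 147 133 153]
-9 x115..145 [401 346 396 343 399 353 408 357 406 348 454 362 428 392 441 385 405 292
 295 170 216 131 211 132 210 127 205]
-19 x115..145 [421 379 430 379 428 385 438 394 440 393 485 391 438 396 446 391 400 289
 296 181 230 140 217 145 227 153 230]
```

```bash
python3 -m jog '[[[-0.25,0.95,0,0,0],[-0.25,0.95,0,0,0],[-0.25,0.95,0,0,0],[-0.25,0.95,0,0,0],[-0.25,0.95,0,0,0],[-0.25,0.95,0,0,0],[-0.25,0.95,0,0,0],[-0.26,0.95,0,0,0]]]'; python3 -m jog '[[[0,0,0,-1,0],[0,0,0,-1,0],[0,0,0,-1,0],[0,0,0,-1,0],[0,0,0,-1,0],[0,0,0,-1,0],[0,0,0,-1,0],[0,0,0,-1,0]]]';  python3 -m jog '[[[0,0,0,-1,0],[0,0,0,-1,0],[0,0,0,-1,0],[0,0,0,-0.4,0],[0,0,0,0,0],[0,0,0,0,0],[0,0,0,0,0],[0,0,0,0,0]]]'
```

```text
clock: 28.3
eef_pos: [502.3, -220.0, 172.5]
ee_rot: [[0.961, 0.277, -0.001], [0.277, -0.961, 0.001], [-0.0, -0.001, -1.0]]
ft_force: [0.3, -1.1, -1.7]
finger_gap: 21.0
grip_force: 70.2
clock: 29.1
eef_pos: [502.3, -218.9, 172.6]
ee_rot: [[0.555, 0.832, -0.001], [0.832, -0.555, 0.001], [0.0, -0.001, -1.0]]
ft_force: [0.3, -0.2, -1.1]
finger_gap: 21.2
grip_force: 70.2
clock: 29.9
eef_pos: [502.5, -219.4, 173.0]
ee_rot: [[0.292, 0.956, -0.0], [0.956, -0.292, 0.0], [-0.0, -0.0, -1.0]]
ft_force: [0.6, -0.5, -1.5]
finger_gap: 21.0
grip_force: 70.2
```

```bash
python3 -m jog '[[[0,0,0.7,0,0],[0,0,0.9,0,0],[0,0,0.8,0,0],[0,0,0.4,0,0],[0,0,0.1,0,0],[0,0,0.1,0,0],[0,0,0.1,0,0],[0,0,0,0,0]]]'; python3 -m jog '[[[0,0,0.2,0,0],[0,0,0.2,0,0],[0,0,0.2,0,0],[0,0,0.2,0,0],[0,0,0.13,0,0],[0,0,0.05,0,0],[0,0,0,0,0],[0,0,0,0,0]]]'
```

```text
clock: 30.7
eef_pos: [502.9, -219.6, 80.5]
ee_rot: [[0.291, 0.957, 0.001], [0.957, -0.291, -0.0], [0.0, 0.001, -1.0]]
ft_force: [0.4, 0.4, -0.9]
finger_gap: 21.1
grip_force: 70.2
clock: 31.5
eef_pos: [502.2, -219.7, 50.4]
ee_rot: [[0.291, 0.957, -0.001], [0.957, -0.291, -0.0], [-0.0, -0.0, -1.0]]
ft_force: [0.1, -3.7, -4.1]
finger_gap: 21.3
grip_force: 69.9
```

```bash
python3 -m jog '[[[0,0,0.03,0,0],[0,0,0.03,0,0],[0,0,0.03,0,0],[0,0,0,0,0],[0,0,0,0,0],[0,0,0,0,0],[0,0,0,0,0],[0,0,0,0,0]]]'
```

```text
clock: 32.3
eef_pos: [502.6, -219.8, 49.3]
ee_rot: [[0.292, 0.957, 0.001], [0.957, -0.292, 0.001], [0.001, 0.001, -1.0]]
ft_force: [-5.4, -0.6, 17.4]
finger_gap: 21.3
grip_force: 72.9
```

Seated (17 N upward at z 49.3, the same as home). Release, rise and check.

```bash
python3 -m jog '[[[0,0,-0.02,0,0],[0,0,0,0,60],[0,0,0,0,60],[0,0,0,0,60],[0,0,0,0,60],[0,0,-0.5,0,60],[0,0,-0.9,0,60],[0,0,-0.9,0,60]]]'; python3 -m jog '[[[0,0,-0.9,0,60],[-1,0,-0.9,0,60],[-1,0,0,0,60],[-1,0,0,0,60],[-1,0,0,0,60],[-1,0,0,0,60],[0,0,0,0,60],[0,0,0,0,60]]]'
python3 - <<'E'
from h import *
for c in('top','side'):
    im,d=snapshot(c);save(c+'z',im)
    w=cloud(c,d);w0=cloud(c,np.load(c+'0.npy'));
    for n,ww in(('before',w0),('now',w)):
        X,Y,Z=[ww[...,i] for i in range(3)];m=(abs(X-501)<26)&(abs(Y+220)<26)&(Z>95)&(Z<118)
        print(c,n,rect(ww,m),np.median(Z[m]))
    for t in('cup','ca_bottle','brass_weight'): print(t,[np.round(r['extent']) for r in search_frame(c,t)[:1]])
E
python3 chk.py | tail -24 | head -8
```

```text
clock: 33.1
eef_pos: [502.2, -219.6, 119.0]
ee_rot: [[0.292, 0.957, -0.001], [0.957, -0.292, -0.0], [-0.0, -0.001, -1.0]]
ft_force: [1.2, 0.5, -0.4]
finger_gap: 51.4
grip_force: 0.0
clock: 33.9
eef_pos: [458.4, -363.7, 172.4]
ee_rot: [[0.293, 0.956, 0.0], [0.956, -0.293, -0.0], [-0.0, 0.0, -1.0]]
ft_force: [0.9, -0.1, 0.1]
finger_gap: 51.1
grip_force: 0.0
top before (array([ 499. , -219.3]), array([20.7, 23.3]), 74.2, 64) 105.64912865303087
top now (array([ 498.9, -219.4]), array([21.2, 21.4]), 76.4, 61) 105.7879235287429
cup [array([163., 192.,  34.,  32.])]
ca_bottle []
brass_weight [array([442., 278.,  16.,  14.])]
side before (array([ 500.3, -222.8]), array([23.4, 21.1]), 73.1, 97) 104.48707973835805
side now (array([ 507.2, -232.8]), array([8.8, 3.8]), 27.4, 10) 99.96534707286165
cup [array([243., 165.,  27.,  31.])]
ca_bottle [array([396., 295.,  17.,  26.])]
brass_weight [array([386., 382.,  22.,  29.])]
-19 x115..145 [399 345 398 347 399 345 395 341 393 340 445 339 397 349 393 302 306 186
 226 129 206 128 210 134 215 135 213]
{}9 top
20 x115..145 [187 193 209 251 295 324 336 341 338 340 444 330 312 286 256 239 228 226
 228 228 229 230 225 215 209 204 251]
10 x115..145 [193 203 227 258 295 318 332 338 338 338 445 340 340 339 334 327 310 293
 268 248 233 232 226 220 208 198 189]
1 x115..145 [197 187 201 200 234 272 306 329 330 341 447 338 328 340 329 338 328 340
```

```bash
python3 -c "from rig import *;print(hand_in())"
```

```text
the job is handed in; nothing more can be done
None
```

I handed the job in at about 34 s on the clock: the block went snug against the fence at a 14 N push, the tool is back fully down in its holder, and the cup and brass weight look unmoved; the glue bottle was never approached, but I had no earlier side view to compare it with.

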